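Put three lab vessels back on their own spill trays

ROBOT

A 6-joint arm with a two-finger parallel gripper is mounted at the origin on a cart in front of the work surface, level with it; the furniture and walls round the work are solid. World frame = base frame: x ahead of the robot, y to its left, z up, the work surface at z = 0. Lengths are in m, angles in rad, forces in N, time in s.
With the tool pointing down it reaches from about 0.375 to 0.9 m from the base axis. Payload 3.1 kg.
Tool frame: the origin (TCP) lies midway between the tips of the shut fingers; the grasp point (between the pads) lies robot.grip_depth behind it (robot.grip_depth is the distance from the TCP to the grasp point, in m); z points along the fingers, y is the line along which they close (so a half turn about z gives the same grasp; the last joint's range is limited). The gripper opens to 87 mm and grips with 3 to 60 N. Pads are 19 mm wide; open, the fingers measure 117 mm over their backs; the gripper's body (75 mm by 190 mm) begins 51 mm behind the grasp point.
Start: joints at [1.034, 0.527, 1.433, -0, 1.181, -0.178], TCP at [0.219, 0.585, 0.223] pointing down, gripper open.
Joint ranges: [-3.08, 3.08], [-0.75, 2.2], [0.22, 2.44], [-1.43, 4.57], [0, 2.65], [-2.85, 2.85]. Speed limits (rad/s): [2.79, 2.79, 3.14, 3.14, 3.14, 3.14].

INTERFACE

Orientations are given as a unit quaternion [x, y, z, w].
In Python, from rig import robot gives the robot as it stands.
- The arm moves only by the tool inch_along, called after "Request:" by a JSON object that holds its "api" and its "payload", one argument or row to a line. Schema: {"type":"object","properties":{"rows":{"type":"array","items":{"type":"object","properties":{"d":{"type":"array","items":{"type":"number"},"minItems":3,"maxItems":3},"rz":{"type":"number"}},"additionalProperties":false},"minItems":1,"maxItems":20},"finger_gap":{"type":"number"},"clamp_n":{"type":"number"},"only":{"type":"string"},"quiet":{"type":"boolean"},"lines":{"type":"string"}},"required":["rows"],"additionalProperties":false}. rows is a list of rows, 1 to 20 of them, each an object with the fields d (a list: dx, dy, dz in m), rz (a turn about the tool's z in rad); a field left out counts as zero; each row shifts and turns the commanded pose from where the row before left it, along the tool's axes as they then stand; what a row does not reach is not made up. A row lasts 1/12 s, in which the tool goes at most 0.0417 m and 0.125 rad, less where a joint would pass 70% of its speed; a pose out of reach is approached as far as the arm can. finger_gap is the finger opening in m, set as the call begins (left out keeps the last). The fingers move at their own pace and stop on an object; clamp_n is the grip in N (left out, the last holds). Time passes only in rows, so rows that do not move let the fingers close. The tool returns the time, the measured TCP pose, the force, the opening and the grip force at its end. only (a regular expression) keeps the lines of the reply that match it, lines (a string "A,B") keeps lines A to B, and quiet returns only ok. Input that does not fit is refused with a message, and nothing moves.
- robot.get_obs(): the state, without advancing time (a new reading comes with each control period).
- robot.camera(name): name is "scene" or "top" or "wrist"; returns a dict with "img" (480x640x3 uint8, red, green, blue), "fx", "fy", "cx", "cy" (pixels), "xyz" and "attitude" of the camera in the world. Camera axes: x right, y down, z forward; pixel columns grow to the right and rows downward; lengths in m; the calibration is good to about 2 mm. A picture is of the moment at which its call begins. There is no depth.
- robot.hand_in(): hands the job in; it is judged then, once.
The state is a dict: "time": time; "q": joint angles; "joint_velocities": joint speeds; "joint_torque": joint torques, N m; "position": TCP position; "tool_rot": TCP orientation; "ft_force": force on the tool from outside, world axes, zero at the start; "moment": the same for the moment, N m; "grip_width": finger opening in m; "grip_force": force on a finger pad.
Only numpy, scipy, OpenCV 4.12 (cv2) and the standard library are available. Lean on these libraries where they do the work, as an engineer would, in place of code of your own. Each camera call takes 0.05 s, during which the arm holds its last target. There are 200 camera calls.

TASK

The jar, the small amber bottle and the beaker stand on each other's spill trays. Move them round so that the jar ends on the square tray, the small bottle on the oblong tray and the beaker on the round tray, each upright in the middle of its tray; to make room, first park one of them upright in the middle of the empty six-sided spare tray, which is empty again at the end. Do not tip any vessel over, and leave the graduated cylinder, the timer and the tweezers where they are.

Things in the scene. Friction and masses are not known exactly. Their poses are not given: they have to be found in the camera images.
- jar: White squat jar with a screw lid that is fixed on, body 58 mm in diameter, 50 mm high (lid 57 mm in diameter, top 8 mm), about 60 g. Origin: centre of its underside; z along its axis, up. Starts on the round tray.
- small_bottle: Small amber glass bottle with a black cap, body 52 mm in diameter up to about z = 70 mm, then a shoulder; cap 27 mm in diameter from z = 90 to 105 mm, fixed; about 160 g. Origin: centre of its underside; z along its axis, up. Starts on the square tray. (The bigger amber bottle with a white cap, standing farther back, is no part of the job.)
- beaker: Clear glass beaker, open at the top, 46 mm in outer diameter, 56 mm high, about 30 g. Origin: centre of its underside; z along its axis, up. Starts on the oblong tray.
- tray_round: Round spill tray, 102 mm in diameter. Fixed to the worktop, grey plastic, floor 4 mm thick, rim 3 mm wide and 10 mm high, a 66 mm pale ring drawn in the middle of its floor. Origin: centre of its underside, on the worktop; z up; the tray's floor is at z = 0.004 in this frame. 
- tray_square: Square spill tray, 94 x 94 mm. Fixed to the worktop, grey plastic, floor 4 mm thick, rim 3 mm wide and 10 mm high, a 66 mm pale ring drawn in the middle of its floor. Origin: centre of its underside, on the worktop; z up; the tray's floor is at z = 0.004 in this frame. 
- tray_oblong: Oblong spill tray, 76 mm along its x and 130 mm along its y. Fixed to the worktop, grey plastic, floor 4 mm thick, rim 3 mm wide and 10 mm high, a 66 mm pale ring drawn in the middle of its floor. Origin: centre of its underside, on the worktop; z up; the tray's floor is at z = 0.004 in this frame. 
- tray_spare: Six-sided spill tray, 94 mm across the flats: the spare one, empty at the start. Fixed to the worktop, grey plastic, floor 4 mm thick, rim 3 mm wide and 10 mm high, a 66 mm pale ring drawn in the middle of its floor. Origin: centre of its underside, on the worktop; z up; the tray's floor is at z = 0.004 in this frame. 
- cylinder: Bystander: clear graduated cylinder, 190 mm tall, tube 33 mm in diameter, on a blue six-sided foot 48 x 55 mm. Loose. Origin: centre of its underside.
- timer: Bystander: white bench timer lying flat, 58 x 68 mm, 19 mm high. Loose. Origin: centre of its underside.
- tweezers: Bystander: steel tweezers lying flat, 17 x 122 mm, 8 mm high. Loose. Origin: centre of its underside.
Mind the look-alikes: they are no part of the job. What is shaped like the jar but brown is not meant.

How it is judged:
By the outcome, as a careful person would: the job done as asked, in the order asked, and still so for the second after the job is handed in, with the robot touching nothing.
It also fails if it takes over 120 s, if anything falls off the work surface, if the arm or the gripper's body presses on something with over 40 N, if the wrist force passes 120 N, or if a joint passes its speed limit or range.

## Working session

There is one attempt and no reset: what is moved stays moved. The work goes in short steps, Python scripts to look and compute and a tool call to move; the robot and the scene stay as the last step left them, time stands still between calls to the robot, and variables do not carry over. Pictures are saved under pics/ and viewed, at most 14 in all, crops included, and the job is handed in when it is done.

```bash
mkdir -p pics; python3 - <<'E'
from rig import robot
import cv2
print(robot.grip_depth)
o=robot.get_obs();print(o)
for n in ("scene","top"):
    c=robot.camera(n);cv2.imwrite(f"pics/{n}0.png",c["img"][:,:,::-1]);print(n,{k:c[k] for k in c if k!="img"})
E
```

```text
0.0187
{'time': 0.0, 'q': array([ 1.03450598e+00,  5.28474239e-01,  1.43393023e+00, -1.63248151e-05,
        1.18140465e+00, -1.78488927e-01]), 'joint_velocities': array([-0.00137518, -0.00253228,  0.00032507,  0.00123843,  0.00055303,
        0.00198832]), 'joint_torque': array([ 1.30752604e-03, -4.40028727e+01, -1.76593101e+01,  6.33817725e-02,
        5.79895510e-02, -1.52559260e-04]), 'position': array([0.2184642 , 0.58477155, 0.22155781]), 'tool_rot': array([ 1.77944769e-01,  9.84039852e-01, -1.04084491e-03, -3.80621077e-04]), 'ft_force': array([-0.50994074, -0.39460244, -0.35334693]), 'moment': array([-0.01439418,  0.02618762, -0.01461973]), 'grip_force': 0.0, 'grip_width': 0.08712955974841362}
scene {'fx': 510.6933683311879, 'fy': 510.6933683311879, 'cx': 317.9732688735374, 'cy': 230.47742290904563, 'xyz': array([ 0.09853212, -0.40766011,  0.76014931]), 'attitude': array([ 0.86699837, -0.35818175,  0.13901122, -0.31732562])}
top {'fx': 613.1439947622425, 'fy': 613.1439947622425, 'cx': 327.8325299558992, 'cy': 233.29165754295576, 'xyz': array([0.26584716, 0.00840415, 1.38735237]), 'attitude': array([-0.69141138,  0.71550819, -0.07181892,  0.06957282])}
```

View pics/top0.png

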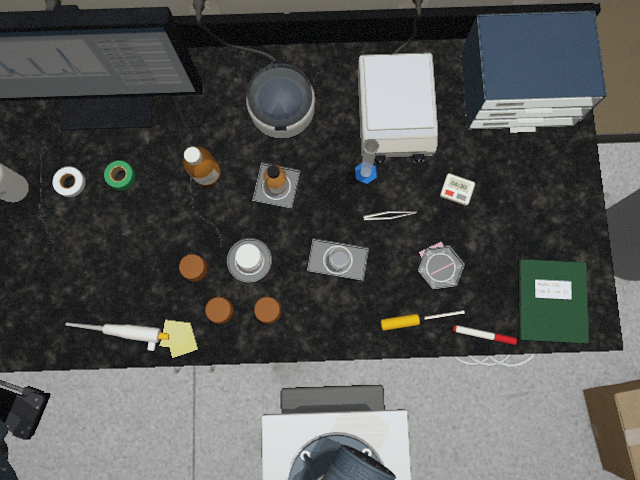

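View pics/scene0.png

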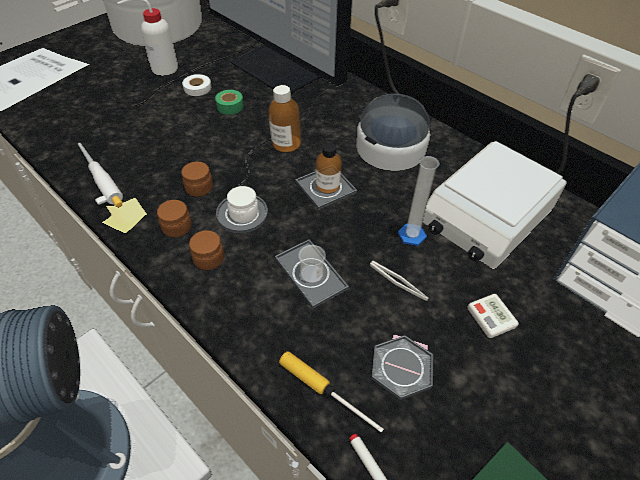

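Top view: jar (248,259) white on the round tray, small bottle (274,185) on the square tray, beaker (338,261) on the oblong, empty spare (441,267). Look-alikes are the brown jars (193,267), (219,310), (267,310), and the big amber bottle with the white cap (200,165). I choose the white jar and the black-capped bottle, and check both in close crops.

```bash
cat > h.py <<'E'
from rig import robot
import cv2, numpy as np
from scipy.spatial.transform import Rotation as R
def snap(n,f,box=None,s=1):
    c=robot.camera(n);im=c["img"][:,:,::-1]
    if box: x0,y0,x1,y1=box;im=cv2.resize(im[y0:y1,x0:x1],None,fx=s,fy=s,interpolation=cv2.INTER_CUBIC)
    cv2.imwrite(f,im);return c
def pix(c,u,v,z):
    d=R.from_quat(c["attitude"]).apply([(u-c["cx"])/c["fx"],(v-c["cy"])/c["fy"],1])
    p=np.array(c["xyz"]);return p+d*(z-p[2])/d[2]
def proj(c,P):
    q=R.from_quat(c["attitude"]).inv().apply(np.atleast_2d(P)-c["xyz"])
    return np.c_[q[:,0]/q[:,2]*c["fx"]+c["cx"],q[:,1]/q[:,2]*c["fy"]+c["cy"]]
def togo(x,y,z,yaw=None):
    o=robot.get_obs();r=R.from_quat(o["tool_rot"]);d=r.inv().apply(np.array([x,y,z])-o["position"])
    ya=r.as_matrix()[:,1];print("tool d",d.round(4),"tool y azimuth",round(np.arctan2(ya[1],ya[0]),3),"q6",o["q"][5].round(2),"p",o["position"].round(4))
E
python3 - <<'E'
from h import *
c=snap("top","pics/a.png",(215,155,375,285),4.6)
cv2.imwrite("pics/b.png",cv2.resize(c["img"][235:300,405:480,::-1],None,fx=7,fy=7,interpolation=cv2.INTER_CUBIC))
for n,u,v,z in [("jar",248,257,.054),("bot",275,172,.109),("beaker",338,260,.03),("spare",441,267,.004),("cyl",366,173,.01),("axis",0,0,0)]: print(n,pix(c,u,v,z).round(3))
E
```

```text
jar [0.489 0.177 0.054]
bot [0.665 0.11  0.109]
beaker [ 0.48  -0.021  0.03 ]
spare [ 0.459 -0.256  0.004]
cyl [ 0.686 -0.095  0.01 ]
axis [1.171 0.799 0.   ]
```

View pics/a.png

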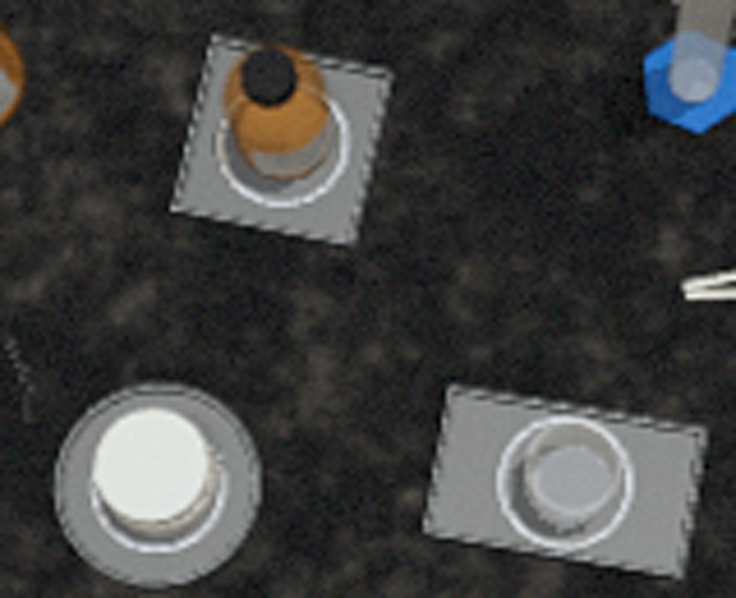

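View pics/b.png

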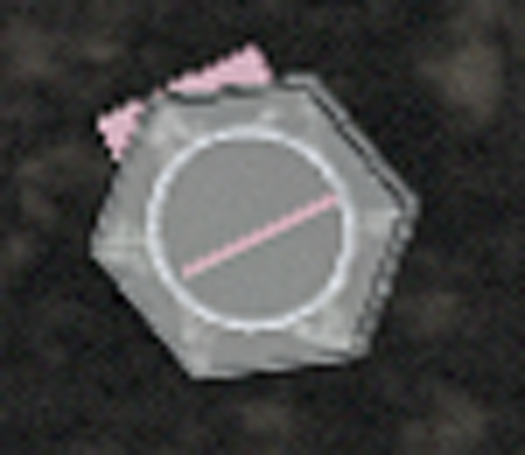

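Close crop: the white-lidded jar is on the round tray, the black-capped bottle on the square and the clear beaker on the oblong, so the choices hold. In crop a the ring and tray centres are round (159,484), square (283,141) and oblong (565,482). In crop b the spare is (250,228), empty apart from a printed pink line.

```bash
python3 - <<'E'
from h import *
c=robot.camera("top")
f=lambda X,Y,z,s=4.6,x0=215,y0=155: pix(c,x0+(X+.5)/s-.5,y0+(Y+.5)/s-.5,z).round(4)
T={"round":f(159,484,.004),"square":f(282.75,140.5,.01),"oblong":f(565,482.5,.004),"oblong2":f(566.5,481,.01),"spare":f(250.5,228,.004,7,405,235),
"jartop":f(151,463.5,.054),"cap":f(269,76,.109),"bkbase":f(575,478,.006),"bktop":f(571,467,.06)}
for k in T: print(k,T[k])
b=T["oblong"]
p=lambda q:((proj(c,[q])[0]-[215,155])*4.6).round(0)
print("beaker ctr pred base/top",p([b[0],b[1],.004]),p([b[0],b[1],.06]))
togo(b[0],b[1],.12)
E
```

```text
round [0.491  0.1807 0.004 ]
square [0.6638 0.1157 0.01  ]
oblong [ 0.4848 -0.0207  0.004 ]
oblong2 [ 0.4846 -0.0213  0.01  ]
spare [ 0.4592 -0.2542  0.004 ]
jartop [0.4929 0.1782 0.054 ]
cap [0.667 0.114 0.109]
bkbase [ 0.4866 -0.0257  0.006 ]
bktop [ 0.4833 -0.0226  0.06  ]
beaker ctr pred base/top [563. 481.] [565. 462.]
tool d [-0.4615 -0.4741  0.1024] tool y azimuth 1.213 q6 -0.18 p [0.2186 0.5851 0.2219]
```

Request:
{"api": "inch_along", "payload": {
  "rows": [
    {"rz":-0.12},
    {"rz":-0.12},
    {"rz":-0.118}
  ]
}}

```text
time: 0.45
position: [0.2187, 0.5852, 0.2222]
tool_rot: [-0.003, 1.0, -0.0, -0.0]
ft_force: [-0.7, 0.3, -0.5]
grip_width: 0.0869
grip_force: 0.0
```

Request:
{"api": "inch_along", "payload": {
  "rows": [
    {"d":[-0.0133,-0.0304,0]},
    {"d":[-0.0133,-0.0304,0]},
    {"d":[-0.0133,-0.0304,0]},
    {"d":[-0.0133,-0.0304,0]},
    {"d":[-0.0133,-0.0304,0]},
    {"d":[-0.0133,-0.0304,0]},
    {"d":[-0.0133,-0.0304,0]},
    {"d":[-0.0133,-0.0304,0]},
    {"d":[-0.0133,-0.0304,0]},
    {"d":[-0.0133,-0.0304,0]},
    {"d":[-0.0133,-0.0304,0]},
    {"d":[-0.0133,-0.0304,0]},
    {"d":[-0.0133,-0.0304,0]},
    {"d":[-0.0133,-0.0304,0]},
    {"d":[-0.0133,-0.0304,0]},
    {"d":[-0.0133,-0.0304,0]},
    {"d":[-0.0133,-0.0304,0]},
    {"d":[-0.0133,-0.0304,0]},
    {"d":[-0.0133,-0.0304,0]},
    {"d":[-0.0133,-0.0304,0]}
  ]
}}

```text
time: 2.12
position: [0.4853, -0.0242, 0.2226]
tool_rot: [0.0, 1.0, 0.0, -0.0]
ft_force: [-0.0, -0.1, -0.5]
grip_width: 0.0871
grip_force: 0.0
```

Request:
{"api": "inch_along", "payload": {
  "rows": [
    {},
    {}
  ]
}}

```text
time: 2.28
position: [0.4856, -0.0242, 0.2224]
tool_rot: [0.002, 1.0, 0.0, 0.0]
ft_force: [-0.8, 0.1, 0.7]
grip_width: 0.0872
grip_force: 0.0
```

```bash
python3 - <<'E'
from h import *
c=snap("wrist","pics/w1.png");print(c["xyz"],c["fx"])
print(proj(c,[[.4848,-.0207,.004],[.4848,-.024,.06],[.4848,-.024,.004],[.485,-.02,.02]]))
togo(.485,-.0235,.12)
E
```

```text
[ 0.41654078 -0.02463874  0.38390388] 368.86396553542085
[[323.61376414 211.42046621]
 [320.58646119 222.51493425]
 [320.45010371 211.43104038]
 [324.48040469 214.44966397]]
tool d [-0.0005 -0.0008  0.1022] tool y azimuth 1.569 q6 -1.85 p [ 0.4846 -0.0228  0.2222]
```

View pics/w1.png

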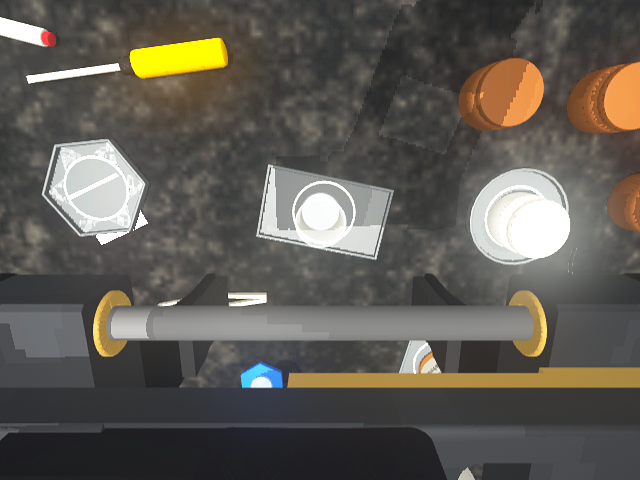

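Wrist view: the beaker's base is at (320,212) inside the ring at (324,211), which matches the predicted pixels. Next I descend and grip.

Request:
{"api": "inch_along", "payload": {
  "rows": [
    {"d":[0,0,0.025]},
    {"d":[0,0,0.025]},
    {"d":[0,0,0.025]},
    {"d":[0,0,0.025]},
    {"d":[0,0,0.025]},
    {"d":[0,0,0.025]},
    {"d":[0,0,0.025]},
    {"d":[0,0,0.02]},
    {"d":[0,0,0.007]},
    {}
  ],
  "finger_gap": 0.087
}}

```text
time: 3.17
position: [0.4832, -0.021, 0.0193]
tool_rot: [-0.001, 1.0, 0.001, -0.002]
ft_force: [-0.6, 0.2, -0.1]
grip_width: 0.0869
grip_force: 0.0
```

Request:
{"api": "inch_along", "payload": {
  "rows": [
    {},
    {},
    {},
    {},
    {},
    {},
    {},
    {}
  ],
  "finger_gap": 0.03,
  "clamp_n": 8
}}

```text
time: 3.83
position: [0.4851, -0.0227, 0.0208]
tool_rot: [-0.0, 1.0, -0.0, 0.0]
ft_force: [-0.9, -0.1, 1.4]
grip_width: 0.0448
grip_force: 8.0
```

Request:
{"api": "inch_along", "payload": {
  "rows": [
    {"d":[0,0,-0.015]},
    {"d":[0,0,-0.025]},
    {"d":[0,0,-0.025]},
    {"d":[0,0,-0.025]},
    {"d":[0.0026,-0.023,0]},
    {"d":[0.0026,-0.023,0]},
    {"d":[0.0026,-0.023,0]},
    {"d":[0.0026,-0.023,0]},
    {"d":[0.0026,-0.023,0]},
    {"d":[0.0026,-0.023,0]},
    {"d":[0.0026,-0.023,0]},
    {"d":[0.0026,-0.023,0]},
    {"d":[0.0026,-0.023,0]},
    {"d":[0.0026,-0.023,0]},
    {},
    {}
  ]
}}

```text
time: 5.17
position: [0.4587, -0.2534, 0.1103]
tool_rot: [0.001, 1.0, 0.0, -0.0]
ft_force: [-1.1, 0.8, -0.4]
grip_width: 0.0449
grip_force: 8.0
```

```bash
python3 - <<'E'
from h import *
for i in range(4): robot.camera("top"); togo(.4592,-.2542,.1)
E
```

```text
tool d [-0.0009 -0.0021  0.0102] tool y azimuth 1.57 q6 -2.29 p [ 0.4584 -0.2521  0.1103]
tool d [-0.0009 -0.0028  0.0102] tool y azimuth 1.571 q6 -2.29 p [ 0.4583 -0.2514  0.1102]
tool d [-0.0007 -0.0031  0.0103] tool y azimuth 1.572 q6 -2.29 p [ 0.4585 -0.2511  0.1103]
tool d [-0.0006 -0.0032  0.0104] tool y azimuth 1.572 q6 -2.29 p [ 0.4587 -0.2511  0.1104]
```

Request:
{"api": "inch_along", "payload": {
  "rows": [
    {"d":[0,-0.002,0.02]},
    {"d":[0,0,0.025]},
    {"d":[0,0,0.025]},
    {"d":[0,0,0.014]},
    {"d":[0,0,0.005]},
    {"d":[0,0,0.0005]},
    {},
    {}
  ]
}}

```text
time: 6.03
position: [0.4596, -0.2544, 0.0217]
tool_rot: [-0.0, 1.0, -0.0, 0.001]
ft_force: [-0.9, -0.2, -0.4]
grip_width: 0.0449
grip_force: 8.0
```

Request:
{"api": "inch_along", "payload": {
  "rows": [
    {},
    {},
    {},
    {},
    {},
    {},
    {}
  ],
  "finger_gap": 0.087
}}

```text
time: 6.62
position: [0.459, -0.2546, 0.0211]
tool_rot: [-0.0, 1.0, -0.0, 0.0]
ft_force: [-0.7, -0.2, -0.2]
grip_width: 0.0824
grip_force: 0.0
```

Request:
{"api": "inch_along", "payload": {
  "rows": [
    {"d":[0,0,-0.015]},
    {"d":[0,0,-0.035]},
    {"d":[0,0,-0.035]},
    {"d":[0,0,-0.035]},
    {"d":[0,0,-0.035]},
    {"d":[0,0,-0.035]},
    {}
  ]
}}

```text
time: 7.2
position: [0.4624, -0.2573, 0.2178]
tool_rot: [-0.0, 1.0, -0.005, 0.005]
ft_force: [0.9, 0.0, 0.4]
grip_width: 0.0871
grip_force: 0.0
```

```bash
python3 - <<'E'
from h import *
c=snap("top","pics/t2.png",(230,130,490,310),3)
togo(.4592,-.2542,.2)
E
```

```text
tool d [0.002  0.0022 0.0149] tool y azimuth 1.571 q6 -2.29 p [ 0.4611 -0.2563  0.2149]
```

View pics/t2.png

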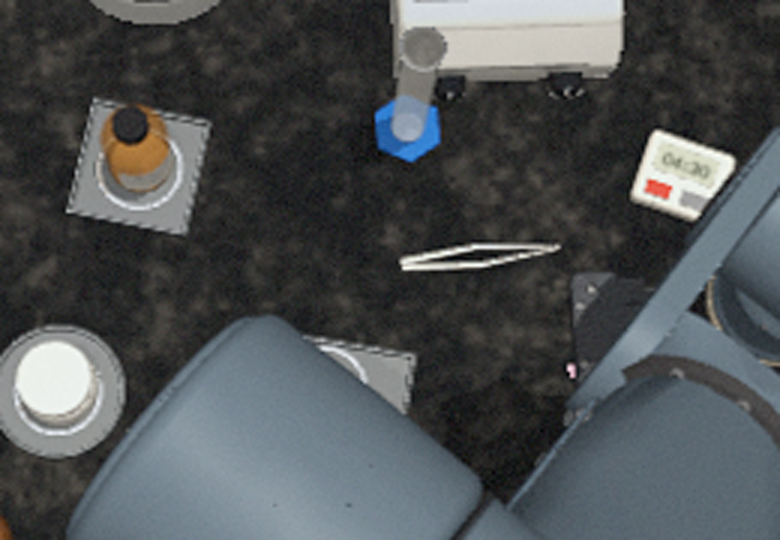

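The arm hides the spare tray in the top view; the bottle and jar are unchanged. Next, the bottle.

Request:
{"api": "inch_along", "payload": {
  "rows": [
    {"d":[-0.0172,0.0309,0]},
    {"d":[-0.0172,0.0309,0]},
    {"d":[-0.0172,0.0309,0]},
    {"d":[-0.0172,0.0309,0]},
    {"d":[-0.0172,0.0309,0]},
    {"d":[-0.0172,0.0309,0]},
    {"d":[-0.0172,0.0309,0]},
    {"d":[-0.0172,0.0309,0]},
    {"d":[-0.0172,0.0309,0]},
    {"d":[-0.0172,0.0309,0]},
    {"d":[-0.0172,0.0309,0]},
    {"d":[-0.0172,0.0309,0]},
    {},
    {}
  ]
}}

```text
time: 8.42
position: [0.6646, 0.1182, 0.2086]
tool_rot: [-0.002, 1.0, -0.0, -0.002]
ft_force: [-0.9, -0.3, 0.6]
grip_width: 0.0866
grip_force: 0.0
```

```bash
python3 - <<'E'
from h import *
c=snap("wrist","pics/w2.png",(180,100,480,310),2.66)
print((proj(c,[[.6638,.1157,.004],[.666,.1145,.109],[.666,.1145,.004]])-[180,100])*2.66)
togo(.666,.1145,.0455)
c=snap("top","pics/t3.png",(390,220,490,310),5)
E
```

```text
[[367.01119494 304.8672974 ]
 [360.86160325 382.08701255]
 [363.8341347  310.57440101]]
tool d [-0.0025 -0.0022  0.1633] tool y azimuth 1.573 q6 -1.56 p [0.6641 0.1168 0.2089]
```

View pics/w2.png

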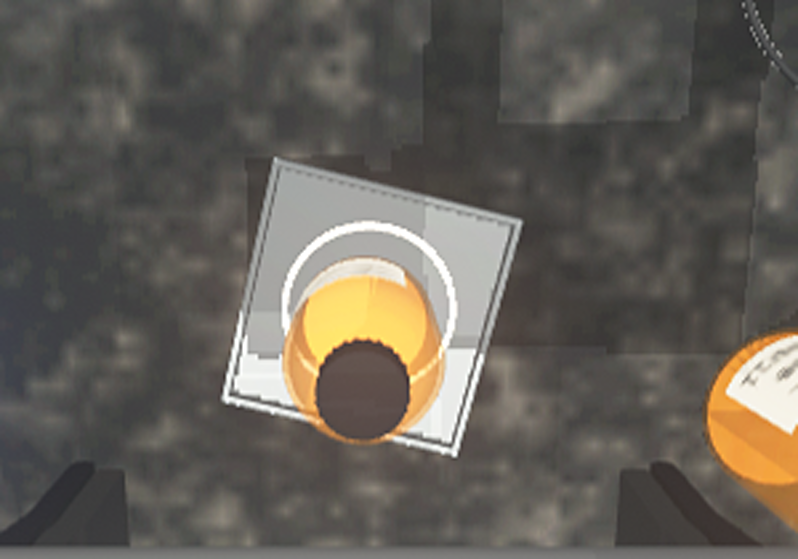

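View pics/t3.png

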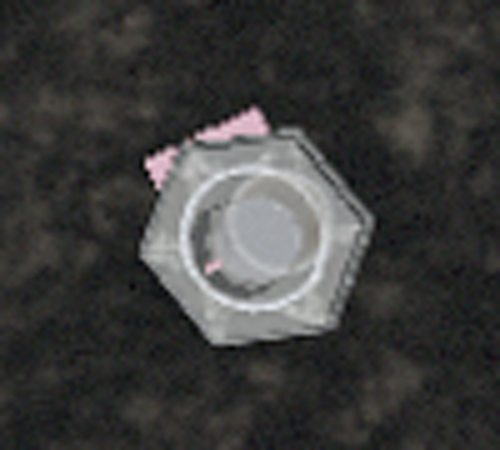

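Wrist crop: black cap at (362,388), square ring at (369,310). Both sit about 2 mm farther in x than predicted, so I aim at x=0.6675. Top crop: the beaker stands upright inside the spare's ring, centred at about (255,240).

Request:
{"api": "inch_along", "payload": {
  "rows": [
    {"d":[-0.003,-0.002,0.02]},
    {"d":[0,0,0.025]},
    {"d":[0,0,0.025]},
    {"d":[0,0,0.025]},
    {"d":[0,0,0.025]},
    {"d":[0,0,0.025]},
    {"d":[0,0,0.013]},
    {"d":[0,0,0.005]},
    {},
    {}
  ]
}}

```text
time: 9.35
position: [0.669, 0.1137, 0.049]
tool_rot: [0.0, 1.0, -0.0, 0.001]
ft_force: [-0.7, 1.0, 0.3]
grip_width: 0.087
grip_force: 0.0
```

Request:
{"api": "inch_along", "payload": {
  "rows": [
    {},
    {},
    {},
    {},
    {},
    {},
    {},
    {}
  ],
  "finger_gap": 0.035,
  "clamp_n": 25
}}

```text
time: 10.02
position: [0.6685, 0.1147, 0.0483]
tool_rot: [-0.0, 1.0, 0.0, 0.0]
ft_force: [-0.3, 1.5, 2.3]
grip_width: 0.0509
grip_force: 25.0
```

Request:
{"api": "inch_along", "payload": {
  "rows": [
    {"d":[0,0,-0.015]},
    {"d":[0,0,-0.025]},
    {"d":[0,0,-0.025]},
    {"d":[0,0,-0.025]},
    {"d":[0.0182,-0.0135,0]},
    {"d":[0.0182,-0.0135,0]},
    {"d":[0.0182,-0.0135,0]},
    {"d":[0.0182,-0.0135,0]},
    {"d":[0.0182,-0.0135,0]},
    {"d":[0.0182,-0.0135,0]},
    {"d":[0.0182,-0.0135,0]},
    {"d":[0.0182,-0.0135,0]},
    {"d":[0.0182,-0.0135,0]},
    {"d":[0.0182,-0.0135,0]},
    {},
    {}
  ]
}}

```text
time: 11.35
position: [0.4854, -0.0212, 0.1379]
tool_rot: [0.001, 1.0, 0.0, -0.001]
ft_force: [0.2, 0.6, -1.0]
grip_width: 0.0508
grip_force: 25.0
```

```bash
python3 - <<'E'
from h import *
for i in range(3): robot.camera("top"); togo(.4855,-.0207,.05)
E
```

```text
tool d [0.0013 0.0003 0.0881] tool y azimuth 1.57 q6 -1.84 p [ 0.4867 -0.021   0.1381]
tool d [0.002  0.0002 0.0881] tool y azimuth 1.571 q6 -1.84 p [ 0.4873 -0.0208  0.1381]
tool d [ 0.0021 -0.      0.0881] tool y azimuth 1.571 q6 -1.84 p [ 0.4875 -0.0207  0.1381]
```

Request:
{"api": "inch_along", "payload": {
  "rows": [
    {"d":[0.001,0,0.02]},
    {"d":[0,0,0.025]},
    {"d":[0,0,0.025]},
    {"d":[0,0,0.014]},
    {"d":[0,0,0.005]},
    {"d":[0,0,0.001]},
    {},
    {}
  ]
}}

```text
time: 12.17
position: [0.4866, -0.0206, 0.0483]
tool_rot: [-0.001, 1.0, -0.0, 0.001]
ft_force: [-1.0, 0.9, -1.1]
grip_width: 0.0504
grip_force: 25.0
```

Request:
{"api": "inch_along", "payload": {
  "rows": [
    {},
    {},
    {},
    {},
    {},
    {},
    {}
  ],
  "finger_gap": 0.087
}}

```text
time: 12.75
position: [0.4854, -0.0208, 0.0481]
tool_rot: [-0.0, 1.0, -0.0, 0.0]
ft_force: [-0.5, -0.4, 0.2]
grip_width: 0.0847
grip_force: 0.0
```

Request:
{"api": "inch_along", "payload": {
  "rows": [
    {"d":[0,0,-0.015]},
    {"d":[0,0,-0.035]},
    {"d":[0,0,-0.035]},
    {"d":[0,0,-0.035]},
    {"d":[0,0,-0.035]},
    {"d":[0,0,-0.02]},
    {},
    {}
  ]
}}

```text
time: 13.42
position: [0.4858, -0.0209, 0.2242]
tool_rot: [-0.0, 1.0, -0.0, 0.002]
ft_force: [0.0, 0.1, -0.2]
grip_width: 0.087
grip_force: 0.0
```

```bash
python3 - <<'E'
from h import *
c=snap("wrist","pics/w3.png",(180,100,600,310),1.9)
print((proj(c,[[.4848,-.0207,.004],[.4848,-.0207,.109],[.491,.1807,.004],[.492,.1785,.054]])-[180,100])*1.9)
togo(.492,.1785,.018)
E
```

```text
[[267.28261736 209.65523694]
 [267.74882404 255.48199826]
 [631.40791087 220.8257897 ]
 [678.58221671 242.74642223]]
tool d [-0.0073  0.1991  0.2049] tool y azimuth 1.571 q6 -1.84 p [ 0.4848 -0.0206  0.2228]
```

View pics/w3.png

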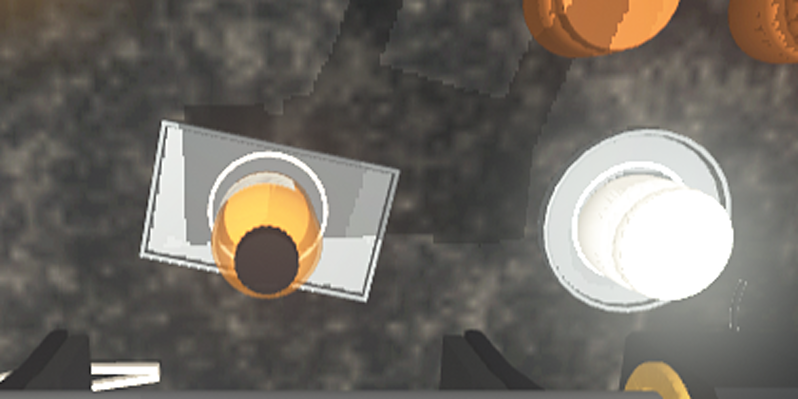

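The bottle stands centred on the oblong ring (cap at (267,259), ring at (268,211)). The jar's lid is at (674,243), inside the round tray at about (637,220). Next, the jar.

Request:
{"api": "inch_along", "payload": {
  "rows": [
    {"d":[-0.001,0.0283,0]},
    {"d":[-0.001,0.0283,0]},
    {"d":[-0.001,0.0283,0]},
    {"d":[-0.001,0.0283,0]},
    {"d":[-0.001,0.0283,0]},
    {"d":[-0.001,0.0283,0]},
    {"d":[-0.0005,0.0282,0]},
    {"d":[0,0,0.02]},
    {"d":[0,0,0.03]},
    {"d":[0,0,0.03]},
    {"d":[0,0,0.03]},
    {"d":[0,0,0.03]},
    {"d":[0,0,0.03]},
    {"d":[0,0,0.02]},
    {"d":[0,0,0.01]},
    {"d":[0,0,0.004]},
    {},
    {}
  ]
}}

```text
time: 14.97
position: [0.492, 0.1773, 0.0193]
tool_rot: [-0.0, 1.0, 0.0, 0.0]
ft_force: [-0.7, -0.2, 0.1]
grip_width: 0.0869
grip_force: 0.0
```

Request:
{"api": "inch_along", "payload": {
  "rows": [
    {},
    {},
    {},
    {},
    {},
    {},
    {}
  ],
  "finger_gap": 0.045,
  "clamp_n": 15
}}

```text
time: 15.55
position: [0.4921, 0.1774, 0.0195]
tool_rot: [-0.0, 1.0, 0.0, 0.0]
ft_force: [-0.2, 0.8, 4.0]
grip_width: 0.0563
grip_force: 15.0
```

Request:
{"api": "inch_along", "payload": {
  "rows": [
    {"d":[0,0,-0.015]},
    {"d":[0,0,-0.025]},
    {"d":[0,0,-0.025]},
    {"d":[0,0,-0.025]},
    {"d":[-0.0216,-0.0077,0]},
    {"d":[-0.0216,-0.0077,0]},
    {"d":[-0.0216,-0.0077,0]},
    {"d":[-0.0216,-0.0077,0]},
    {"d":[-0.0216,-0.0077,0]},
    {"d":[-0.0216,-0.0077,0]},
    {"d":[-0.0216,-0.0077,0]},
    {"d":[-0.0216,-0.0077,0]},
    {},
    {}
  ]
}}

```text
time: 16.72
position: [0.665, 0.115, 0.1084]
tool_rot: [0.0, 1.0, 0.0, -0.0]
ft_force: [-0.9, -0.3, -0.9]
grip_width: 0.0563
grip_force: 15.0
```

```bash
python3 - <<'E'
from h import *
for i in range(3): robot.camera("top"); togo(.665,.1157,.02)
E
```

```text
tool d [-0.0017  0.0001  0.0882] tool y azimuth 1.571 q6 -1.56 p [0.6636 0.1156 0.1082]
tool d [-0.0023 -0.0003  0.0883] tool y azimuth 1.571 q6 -1.56 p [0.6629 0.1159 0.1083]
tool d [-0.0024 -0.0004  0.0884] tool y azimuth 1.571 q6 -1.56 p [0.6628 0.1161 0.1085]
```

Request:
{"api": "inch_along", "payload": {
  "rows": [
    {"d":[-0.001,0,0.02]},
    {"d":[0,0,0.025]},
    {"d":[0,0,0.025]},
    {"d":[0,0,0.014]},
    {"d":[0,0,0.005]},
    {"d":[0,0,0.001]},
    {},
    {}
  ]
}}

```text
time: 17.53
position: [0.6659, 0.116, 0.0197]
tool_rot: [-0.0, 1.0, 0.0, 0.001]
ft_force: [0.2, -0.1, -0.5]
grip_width: 0.0564
grip_force: 15.0
```

Request:
{"api": "inch_along", "payload": {
  "rows": [
    {},
    {},
    {},
    {},
    {},
    {},
    {}
  ],
  "finger_gap": 0.087
}}

```text
time: 18.12
position: [0.6656, 0.1157, 0.019]
tool_rot: [-0.0, 1.0, -0.0, -0.0]
ft_force: [0.1, -0.1, -0.4]
grip_width: 0.0857
grip_force: 0.0
```

Request:
{"api": "inch_along", "payload": {
  "rows": [
    {"d":[0,0,-0.015]},
    {"d":[0,0,-0.035]},
    {"d":[0,0,-0.035]},
    {"d":[0,0,-0.035]},
    {"d":[0,0,-0.035]},
    {"d":[0,0,-0.035]},
    {},
    {}
  ]
}}

```text
time: 18.78
position: [0.6675, 0.1158, 0.2137]
tool_rot: [-0.0, 1.0, 0.0, 0.004]
ft_force: [-0.2, 0.3, -1.3]
grip_width: 0.0869
grip_force: 0.0
```

```bash
python3 - <<'E'
from h import *
c=snap("wrist","pics/w4.png",(180,100,480,310),2.66)
print((proj(c,[[.6638,.1157,.004],[.6638,.1157,.054]])-[180,100])*2.66)
E
```

```text
[[373.09220211 288.95788462]
 [373.33453965 315.62865332]]
```

Request:
{"api": "inch_along", "payload": {
  "rows": [
    {"d":[0.0172,-0.0308,0]},
    {"d":[0.0172,-0.0308,0]},
    {"d":[0.0172,-0.0308,0]},
    {"d":[0.0172,-0.0308,0]},
    {"d":[0.0172,-0.0308,0]},
    {"d":[0.0172,-0.0308,0]},
    {"d":[0.0172,-0.0308,0]},
    {"d":[0.0172,-0.0308,0]},
    {"d":[0.0172,-0.0308,0]},
    {"d":[0.0172,-0.0308,0]},
    {"d":[0.0172,-0.0308,0]},
    {"d":[0.0172,-0.0308,0]},
    {},
    {}
  ]
}}

```text
time: 20.0
position: [0.4576, -0.2547, 0.2077]
tool_rot: [0.002, 1.0, 0.001, -0.001]
ft_force: [0.2, 0.0, 0.1]
grip_width: 0.0872
grip_force: 0.0
```

```bash
python3 - <<'E'
from h import *
c=snap("wrist","pics/w5.png",(180,100,480,310),2.66)
print((proj(c,[[.4592,-.2542,.004],[.4592,-.2542,.06]])-[180,100])*2.66)
for i in range(2): robot.camera("top"); togo(.4592,-.2542,.0205)
E
```

```text
[[373.35491528 311.05060126]
 [374.12240481 343.82972611]]
tool d [-0.0009 -0.0018  0.1875] tool y azimuth 1.571 q6 -2.29 p [ 0.4587 -0.2528  0.208 ]
tool d [-0.0004 -0.0021  0.1878] tool y azimuth 1.572 q6 -2.29 p [ 0.4591 -0.2525  0.2083]
```

View pics/w4.png

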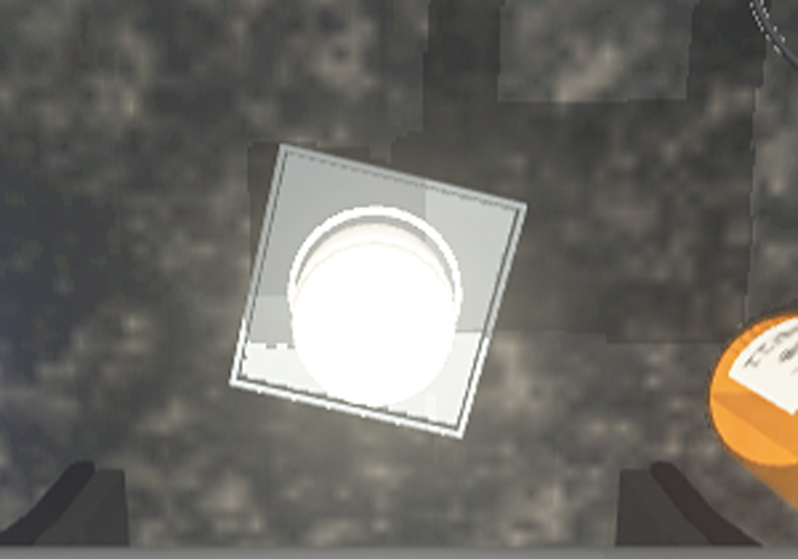

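View pics/w5.png

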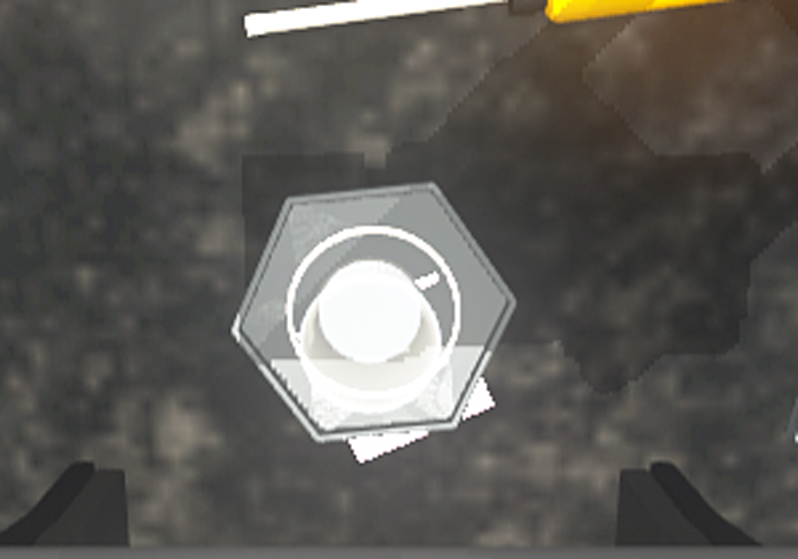

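The jar is centred on the square ring (lid (375,325), ring (375,292)). The beaker is centred on the spare ring (base (370,311), ring (374,312)). I pick it up again.

Request:
{"api": "inch_along", "payload": {
  "rows": [
    {"d":[0,-0.001,0.02]},
    {"d":[0,0,0.03]},
    {"d":[0,0,0.03]},
    {"d":[0,0,0.03]},
    {"d":[0,0,0.03]},
    {"d":[0,0,0.025]},
    {"d":[0,0,0.013]},
    {"d":[0,0,0.007]},
    {"d":[0,0,0.002]},
    {},
    {}
  ]
}}

```text
time: 21.07
position: [0.4601, -0.2549, 0.0228]
tool_rot: [-0.001, 1.0, -0.001, 0.001]
ft_force: [0.8, -0.2, -0.4]
grip_width: 0.0871
grip_force: 0.0
```

Request:
{"api": "inch_along", "payload": {
  "rows": [
    {},
    {},
    {},
    {},
    {},
    {},
    {},
    {}
  ],
  "finger_gap": 0.03,
  "clamp_n": 8
}}

```text
time: 21.73
position: [0.4594, -0.2551, 0.0222]
tool_rot: [-0.0, 1.0, -0.0, 0.0]
ft_force: [-0.9, 0.3, 2.9]
grip_width: 0.0442
grip_force: 10.0
```

Request:
{"api": "inch_along", "payload": {
  "rows": [
    {"d":[0,0,-0.015]},
    {"d":[0,0,-0.025]},
    {"d":[0,0,-0.03]},
    {"d":[0,0,-0.03]},
    {"d":[0,0,-0.03]},
    {"d":[0,0,-0.03]},
    {},
    {}
  ]
}}

```text
time: 22.4
position: [0.4601, -0.2556, 0.1838]
tool_rot: [-0.0, 1.0, -0.001, 0.002]
ft_force: [0.3, -0.2, -0.9]
grip_width: 0.0441
grip_force: 9.8
```

Request:
{"api": "inch_along", "payload": {
  "rows": [
    {"d":[-0.0022,0.0312,0]},
    {"d":[-0.0022,0.0312,0]},
    {"d":[-0.0022,0.0312,0]},
    {"d":[-0.0022,0.0312,0]},
    {"d":[-0.0022,0.0312,0]},
    {"d":[-0.0022,0.0312,0]},
    {"d":[-0.0022,0.0312,0]},
    {"d":[-0.0022,0.0312,0]},
    {"d":[-0.0022,0.0312,0]},
    {"d":[-0.0022,0.0312,0]},
    {"d":[-0.0022,0.0312,0]},
    {"d":[-0.0022,0.0312,0]},
    {"d":[-0.0022,0.0312,0]},
    {"d":[-0.0022,0.0312,0]},
    {},
    {}
  ]
}}

```text
time: 23.73
position: [0.4886, 0.1831, 0.1803]
tool_rot: [-0.002, 1.0, -0.0, -0.002]
ft_force: [0.3, -1.2, -0.7]
grip_width: 0.0442
grip_force: 9.8
```

```bash
python3 - <<'E'
from h import *
for i in range(3): robot.camera("top"); togo(.491,.1815,.0222)
E
```

```text
tool d [-0.0029 -0.0003  0.1582] tool y azimuth 1.573 q6 -1.43 p [0.4887 0.182  0.1804]
tool d [-0.0026  0.0004  0.1585] tool y azimuth 1.571 q6 -1.43 p [0.4889 0.1813 0.1807]
tool d [-0.0022  0.0007  0.1588] tool y azimuth 1.57 q6 -1.43 p [0.4892 0.1809 0.181 ]
```

Request:
{"api": "inch_along", "payload": {
  "rows": [
    {"d":[-0.002,0,0.02]},
    {"d":[0,0,0.03]},
    {"d":[0,0,0.03]},
    {"d":[0,0,0.03]},
    {"d":[0,0,0.025]},
    {"d":[0,0,0.015]},
    {"d":[0,0,0.007]},
    {"d":[0,0,0.002]},
    {},
    {}
  ]
}}

```text
time: 24.72
position: [0.4927, 0.1813, 0.0237]
tool_rot: [0.001, 1.0, 0.0, 0.001]
ft_force: [0.1, -0.1, -1.0]
grip_width: 0.0443
grip_force: 10.1
```

Request:
{"api": "inch_along", "payload": {
  "rows": [
    {"d":[0,0,0.001]},
    {},
    {},
    {}
  ]
}}

```text
time: 25.05
position: [0.4923, 0.182, 0.0224]
tool_rot: [-0.0, 1.0, 0.0, 0.0]
ft_force: [-0.4, 0.4, -0.4]
grip_width: 0.0444
grip_force: 10.1
```

Request:
{"api": "inch_along", "payload": {
  "rows": [
    {},
    {},
    {},
    {},
    {},
    {},
    {}
  ],
  "finger_gap": 0.087
}}

```text
time: 25.63
position: [0.492, 0.1819, 0.022]
tool_rot: [-0.0, 1.0, 0.0, 0.0]
ft_force: [0.4, -0.5, 0.2]
grip_width: 0.0822
grip_force: 0.0
```

Request:
{"api": "inch_along", "payload": {
  "rows": [
    {"d":[0,0,-0.015]},
    {"d":[0,0,-0.035]},
    {"d":[0,0,-0.035]},
    {"d":[0,0,-0.035]},
    {"d":[0,0,-0.035]},
    {"d":[0,0,-0.035]},
    {},
    {}
  ]
}}

```text
time: 26.3
position: [0.4934, 0.1821, 0.2143]
tool_rot: [-0.0, 1.0, 0.0, 0.003]
ft_force: [-0.3, -0.5, -1.7]
grip_width: 0.0871
grip_force: 0.0
```

```bash
python3 - <<'E'
from h import *
c=snap("wrist","pics/w6.png",(180,100,480,310),2.66)
E
```

Request:
{"api": "inch_along", "payload": {
  "rows": [
    {"d":[0.005,0.03,0]},
    {"d":[0.005,0.03,0]},
    {"d":[0.005,0.03,0]},
    {"d":[0.005,0.03,0]},
    {"d":[0.005,0.03,0]},
    {"d":[0.005,0.03,0]},
    {"d":[0.005,0.03,0]},
    {"d":[0.005,0.03,0]},
    {"d":[0.005,0.03,0]},
    {"d":[0.005,0.03,0]},
    {},
    {}
  ]
}}

```text
time: 27.35
position: [0.4402, 0.4823, 0.2091]
tool_rot: [-0.002, 1.0, -0.002, -0.002]
ft_force: [0.6, 0.0, 0.3]
grip_width: 0.087
grip_force: 0.0
```

```bash
python3 - <<'E'
from h import *
c=snap("top","pics/t4.png",(200,130,490,330),2.7)
E
```

```text
(no output)
```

View pics/w6.png

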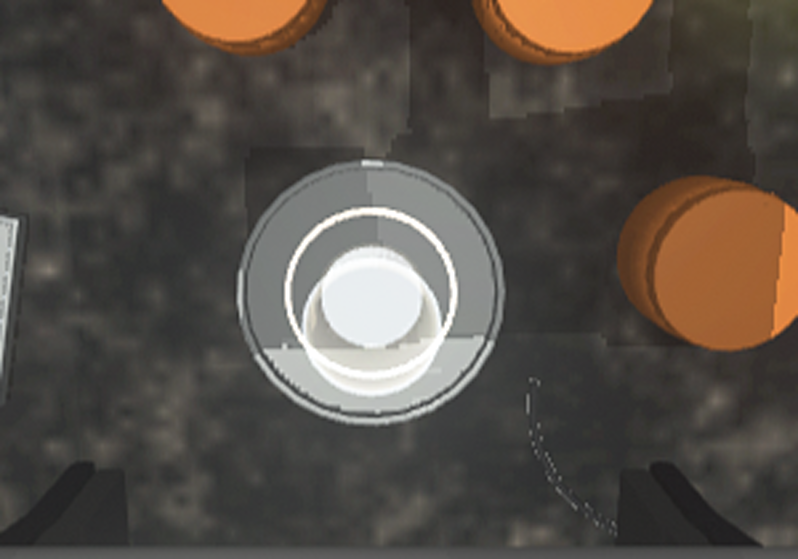

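View pics/t4.png

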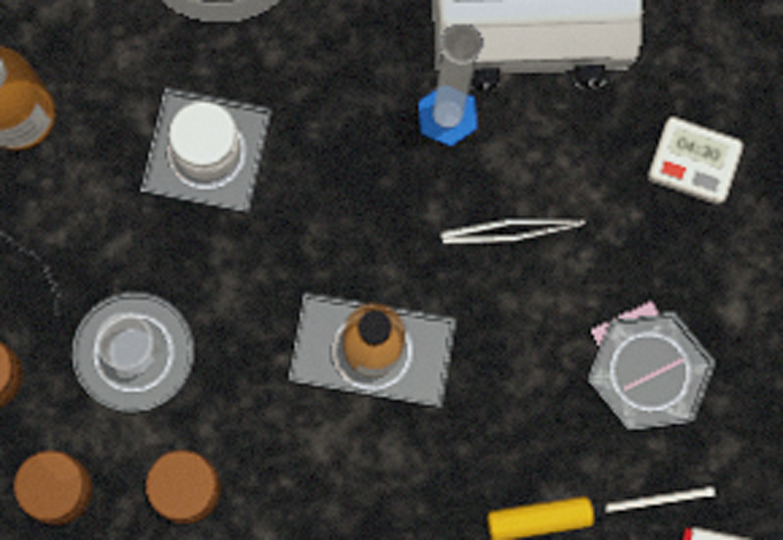

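All three vessels stand upright and centred: jar on the square tray (205,147), bottle on the oblong (372,347), beaker on the round (132,350). The spare (650,372) is empty and the bystanders haven't moved.

```bash
python3 -c "
from rig import robot
print(robot.hand_in())"
```

```text
the job is handed in; nothing more can be done
None
```

Job handed in at about 27 s: the jar is on the square tray, the small bottle on the oblong and the beaker on the round (parked first on the spare, now empty), all upright, with the cylinder, timer and tweezers untouched.

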